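# Sort stripped parts into the recycling trays

### The job

Sort the parts stripped from old equipment for recycling: lay each of the two loose AA cells lengthwise in an empty bay of its own in the grey three-bay cell tray, so that their ends cannot touch; put the two copper-wound parts, the motor lying down and the transformer standing on its feet, side by side on the floor of the steel bin; and lay the memory stick flat on the floor of the black electronics tray, beside the scrap board. Leave the cell in the middle bay and the glass vial where they are.

Things in the scene. Friction and masses are not known exactly. Their poses are not given: they have to be found in the camera images.
- cell_a: AA cell, white with green ends, lying: cylinder 14 mm across, 51 mm long. Origin on its underside at mid-length; its y axis runs along the cell, z up. Loose on the bench. Grip it across its 14 mm at mid-length; it does not roll by itself.
- cell_b: AA cell, white with green ends, lying: cylinder 14 mm across, 51 mm long. Origin on its underside at mid-length; its y axis runs along the cell, z up. Loose on the bench, the same as cell_a.
- cell_c: AA cell, white with green ends, lying: cylinder 14 mm across, 51 mm long. Origin on its underside at mid-length; its y axis runs along the cell, z up. It already lies in the middle bay of the cell tray, lengthwise; leave it there.
- motor: Small DC motor lying on its side, 60 g: pale grey can 29 mm across and 34 mm long, blue block on one end, black boss and thin shaft on the other, 60 mm over all. Origin on its underside at mid-length over all; y runs along it to the blue end, z up. The can reaches from y = -8 to +26 mm: grip it across x (29 mm) at y = +9 mm; its axis is 14.5 mm above the underside.
- transformer: Small mains transformer standing on its feet, 190 g: green top and base, orange coil. Origin on its underside, z up. Solid part 46 mm along y (-23 to +23), x from -25 to +17 mm, 34 mm high; a thin wire loop stands above it at the +x side (look only). Grip it across y (46 mm) at x = -4 mm, in the upper half of its height.
- memory_stick: Black memory stick lying flat, 18 mm wide (x), 64 mm long (y), 8 mm thick, metal plug at the -y end. Origin on its underside at mid-length; z up. The black body reaches from y = -18 to +32 mm: grip it across x (18 mm) at y = +7 mm.
- glass_vial: Empty grey-green glass vial with a neck, lying on the bench among the parts, 18 mm across, 55 mm long. Origin on its underside at mid-length, y along it. It is not scrap: leave it.
- cell_tray: Low grey plastic tray 78 (x) x 158 (y) mm, fixed. Origin: centre of its underside. Three bays at y = +50, 0, -50 mm, each 67 mm long (along x) and 30 mm wide, floor 4 mm above the origin. Walls and ribs stand 12 mm above the floor; ribs only at the bays' ends (|x| over 20 mm), so a 40 mm gap along x lets the fingers in. cell_c is in the middle bay, the outer two are empty.
- steel_bin: Open dark steel bin, 120 (x) x 160 (y) mm outside, 116 x 156 mm inside, fixed on the bench, empty. Origin on its underside at the centre; floor 2 mm above it, rolled rim 31 mm above it. The trays change places between starts. Keep clear of the drawer cabinet, 235 mm high, at the back left of the bench (world x over 0.59, y over 0.31 m; one drawer stands out to x = 0.55 at y = 0.47).
- board_tray: The electronics tray: shallow, black plastic, 130 (x) x 140 (y) mm, inside 124 x 134, fixed. Origin: centre of its underside; dark foam floor 6 mm above it, rim 20 mm above it. A green scrap circuit board (52 mm along x, 34 along y, 11 high) is fixed in the +y half, centred at y = +38 mm; the half with y below +10 mm is free.

How it is judged:
At the end, for the whole second after the job is handed in: cell_a and cell_b each in a different outer bay of the cell tray, lengthwise within 17 degrees; motor lying and transformer upright, both on the steel bin's floor; memory stick flat on the electronics tray's floor, not on the board; all at rest; cell_c and vial within 20 mm of their starts (((x of cell_a in the frame of cell_tray between -0.012 and 0.012 m and y of cell_a in the frame of cell_tray between 0.034 and 0.066 m and z of cell_a in the frame of cell_tray between -0.002 and 0.021 m and angle between the y axis of each of cell_a, cell_b and the x axis of cell_tray, either way round below 0.3 rad and x of cell_b in the frame of cell_tray between -0.012 and 0.012 m and y of cell_b in the frame of cell_tray between -0.066 and -0.034 m and z of cell_b in the frame of cell_tray between -0.002 and 0.021 m) or (x of cell_a in the frame of cell_tray between -0.012 and 0.012 m and y of cell_a in the frame of cell_tray between -0.066 and -0.034 m and z of cell_a in the frame of cell_tray between -0.002 and 0.021 m and angle between the y axis of each of cell_a, cell_b and the x axis of cell_tray, either way round below 0.3 rad and x of cell_b in the frame of cell_tray between -0.012 and 0.012 m and y of cell_b in the frame of cell_tray between 0.034 and 0.066 m and z of cell_b in the frame of cell_tray between -0.002 and 0.021 m)) and x of motor in the frame of steel_bin between -0.05 and 0.05 m and y of motor in the frame of steel_bin between -0.07 and 0.07 m and z of motor in the frame of steel_bin between -0.002 and 0.034 m and angle between motor's own y axis and vertical between 1.35 and 1.79 rad and x of transformer in the frame of steel_bin between -0.05 and 0.05 m and y of transformer in the frame of steel_bin between -0.07 and 0.07 m and z of transformer in the frame of steel_bin between -0.002 and 0.008 m and angle between transformer's own z axis and vertical below 0.15 rad and x of memory_stick in the frame of board_tray between -0.058 and 0.058 m and y of memory_stick in the frame of board_tray between -0.063 and 0.063 m and z of memory_stick in the frame of board_tray between -0.002 and 0.0145 m and (angle between memory_stick's own z axis and vertical below 0.2 rad or angle between memory_stick's own z axis and vertical above 2.94 rad) and linear speed of each of cell_a, cell_b, motor, transformer, memory_stick below 0.02 m/s and angular speed of each of cell_a, cell_b, motor, transformer, memory_stick below 0.2 rad/s and distance of each of glass_vial, cell_c from where it was at the start of the episode below 0.02 m); the robot touches nothing.
It fails at once if the glass vial is moved more than 20 mm (distance of glass_vial from where it was at the start of the episode above 0.02 m).
It fails at once if the cell that already lies in the tray is moved more than 20 mm (distance of cell_c from where it was at the start of the episode above 0.02 m).
It also fails if it takes over 112 s, if anything falls off the work surface, if the arm or the gripper's body presses on something with over 40 N, if the wrist force passes 120 N, or if a joint passes its speed limit or range.

### The arm

A 7-joint arm with a two-finger parallel gripper is mounted at the origin on a cart in front of the work surface, level with it; the furniture and walls round the work are solid. World frame = base frame: x ahead of the robot, y to its left, z up, the work surface at z = 0. Lengths are in m, angles in rad, forces in N, time in s.
With the tool pointing down it reaches from about 0.4 to 0.85 m from the base axis. Payload 6.9 kg.
Tool frame: the origin (TCP) lies midway between the tips of the shut fingers; the grasp point (between the pads) lies 19 mm behind it (bot.grip_depth is the distance from the TCP to the grasp point, in m); z points along the fingers, y is the line along which they close (so a half turn about z gives the same grasp; the last joint's range is limited). The gripper opens to 85 mm and grips with 20 to 120 N. Pads are 22 mm wide; open, the fingers measure 114 mm over their backs; the gripper's body (76 mm by 85 mm) begins 54 mm behind the grasp point. The pads swing forward as they close: fully open they stand 13 mm farther back than shut.
Start: joints at [-1.167, 0.507, -0.238, 1.5, 0.126, 1.149, -0.155], TCP at [0.183, 0.597, 0.201] pointing down, gripper open.
Joint ranges: [-3.08, 3.08], [-0.24, 2.05], [-1.43, 1.35], [0, 2.5], [-1.52, 4.66], [0.17, 1.96], [-2.89, 2.89]. Speed limits (rad/s): [2.39, 2.39, 3.14, 3.14, 3.14, 3.14, 3.14].

### API

Orientations are given as a unit quaternion [x, y, z, w].
In Python, from rig import bot, viewer, ticket gives the robot as it stands. The module is installed in compiled form; this text tells all that it offers.
- The arm moves only by the tool step_arm, never from a script. Its argument "deltas" is one flat list of numbers, 7 for each row, row after row: the opening, from 0 (shut) to 1 (fully open), then the shift along the tool's x, y, z in m, then the turn, a rotation vector about the tool's x, y, z in degrees. In form: [claw, dx, dy, dz, rx, ry, rz, claw, dx, dy, dz, rx, ry, rz, ...]. A call has 1 to 12 rows; each row is the pose to reach, as a shift and turn from the pose commanded when the call began, along the tool's axes at that moment; what a row does not reach only later rows make up. A row lasts 1/12 s, in which the tool goes at most 41.7 mm and 7.16 degrees, less where a joint would pass 70% of its speed; a pose out of reach is approached as far as the arm can. A call with a gripper value outside its range is refused whole. The fingers move at their own pace and stop on an object; "grip_force" is the grip in N (left out, the last holds). Time passes only in rows, so rows that repeat a pose let the fingers close. It gives the time, the measured TCP pose, the force, the opening and the grip force at its end, in the units of the state.
- bot.state(): the state, without advancing time (a new reading comes with each control period).
- viewer.get_image(name): name is "scene" or "top" or "wrist"; returns the picture (400x640x3 uint8, red, green, blue); there is no depth.
- viewer.camera_info(name): a dict with "fx", "fy", "cx", "cy" (pixels), "rvec" (rotation vector, rad) and "tvec" (3), from world to camera coordinates, as OpenCV has them; the wrist camera has in their place "T_tool_cam" (4x4, takes a point from camera to tool coordinates, whose origin is the TCP and whose axes are the flange's). Camera axes: x right, y down, z forward; pixel columns grow to the right and rows downward; lengths in m; the calibration is good to about 2 mm. A picture is of the moment at which its call begins: read the wrist's pose just before it. camera_info takes no time and is no camera call.
- ticket.close_job(): hands the job in; it is judged then, once.
The state is a dict: "time_s": time; "joint_pos": joint angles; "qvel": joint speeds; "joint_torque": joint torques, N m; "position": TCP position; "tool_rot": TCP orientation; "contact_force": force on the tool from outside, world axes, zero at the start; "torque": the same for the moment, N m; "grip_width": finger opening in m; "grip_force": force on a finger pad.
Only numpy, scipy, OpenCV 4.12 (cv2) and the standard library are available. Lean on these libraries where they do the work, as an engineer would, in place of code of your own. Each camera call takes 0.05 s, during which the arm holds its last target. There are 200 camera calls.

## Working session

There is one attempt and no reset: what is moved stays moved. The work goes in short steps, Python scripts to look and compute and a tool call to move; the robot and the scene stay as the last step left them, time stands still between calls to the robot, and variables do not carry over. Pictures are saved under pics/ and viewed, at most 14 in all, crops included, and the job is handed in when it is done.

Besides the shell and the picture viewer there is one more tool, called after "Call:" in YAML: its name, and indented under it one key for each argument. step_arm: Moves the arm, as the interface text tells. Its arguments: {"type":"object","properties":{"deltas":{"type":"array"},"grip_force":{"type":"number"}},"required":["deltas"]}

```bash
mkdir -p pics
python3 - <<'E'
from rig import bot,viewer
import cv2,numpy as np
np.set_printoptions(precision=4,suppress=True)
s=bot.state(); print({k:np.round(s[k],4) for k in ('time_s','position','tool_rot','grip_width','contact_force')})
for n in ('top','scene'):
    im=viewer.get_image(n); cv2.imwrite(f'pics/{n}0.png',im[:,:,::-1]); i=viewer.camera_info(n)
    R=cv2.Rodrigues(np.array(i['rvec']))[0]; print(n,i,'C',-R.T@np.array(i['tvec']))
print(viewer.camera_info('wrist'))
E
```

```text
{'time_s': np.float64(0.0), 'position': array([0.1833, 0.5969, 0.2002]), 'tool_rot': array([ 0.1483,  0.9889, -0.0009, -0.0001]), 'grip_width': np.float64(0.0854), 'contact_force': array([-0.1295, -0.4348, -0.4443])}
top {'fx': 402.41893052008777, 'fy': 402.41893052008777, 'cx': 308.1932286556365, 'cy': 200.58007917862554, 'rvec': array([ 2.1733, -2.1629,  0.1631]), 'tvec': array([0.025 , 0.4885, 0.9339])} C [0.3677 0.051  0.9867]
scene {'fx': 462.95269564771445, 'fy': 462.95269564771445, 'cx': 310.8608700193847, 'cy': 197.2109341989424, 'rvec': array([ 0.8956, -2.1861,  1.3316]), 'tvec': array([0.3762, 0.1741, 0.8847])} C [-0.2545  0.7573  0.5624]
{'fx': 340.47060968708956, 'fy': 340.47060968708956, 'cx': 326.01617290036944, 'cy': 198.76408474654292, 'T_tool_cam': array([[-0.001 , -0.963 , -0.2696,  0.0694],
       [ 1.    , -0.0012,  0.0007,  0.0006],
       [-0.001 , -0.2696,  0.963 , -0.1723],
       [ 0.    ,  0.    ,  0.    ,  1.    ]])}
```

View pics/top0.png

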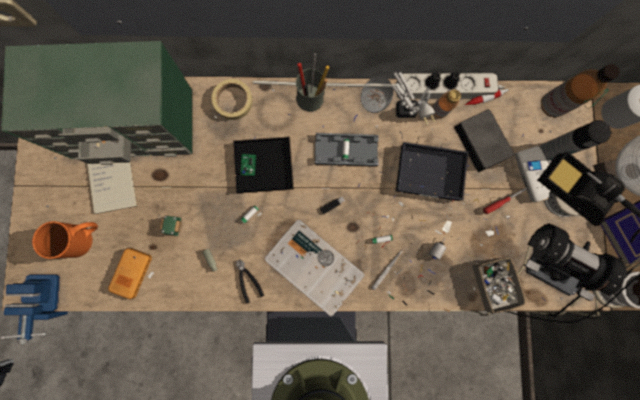

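View pics/scene0.png

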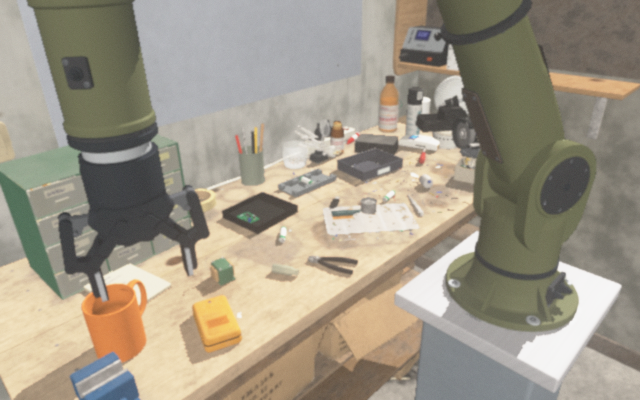

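The top view shows cells at about (249,214) and (380,240), the stick at (330,205), the transformer at (172,226), the motor at (438,250) and the vial at (209,260). The board tray is at (263,164), the cell tray at (346,150) and the bin at (431,172). The scene view shows the arm over the mug at the left.

```bash
cat > h.py <<'E'
import numpy as np,cv2
from rig import bot,viewer
from scipy.spatial.transform import Rotation as Ro
np.set_printoptions(precision=4,suppress=True)
def cam(n,s=None):
    i=viewer.camera_info(n)
    if n=='wrist':
        s=s or bot.state(); T=np.array(i['T_tool_cam']); Rt=Ro.from_quat(s['tool_rot']).as_matrix()
        return i,Rt@T[:3,:3],Rt@T[:3,3]+np.array(s['position'])
    R=cv2.Rodrigues(np.array(i['rvec']))[0]; return i,R.T,-R.T@np.array(i['tvec'])
def ray(c,px,z):
    i,R,C=c; px=np.atleast_2d(np.array(px,float))
    d=np.c_[(px[:,0]-i['cx'])/i['fx'],(px[:,1]-i['cy'])/i['fy'],np.ones(len(px))]@R.T
    return (C+d*((z-C[2])/d[:,2:]))[:,:2]
def proj(c,P):
    i,R,C=c; q=(np.atleast_2d(P)-C)@R; return np.c_[q[:,0]/q[:,2]*i['fx']+i['cx'],q[:,1]/q[:,2]*i['fy']+i['cy']]
def go(xy,z,yaw):
    "deltas to a downward pose; yaw = world direction (deg) of the closing line, mod 180; both wrist options"
    s=bot.state(); R=Ro.from_quat(s['tool_rot']); out=[]
    for k in (0,180):
        a=np.radians(yaw+k); y=np.array([np.cos(a),np.sin(a),0]); zz=np.array([0,0,-1.]); x=np.cross(y,zz)
        G=Ro.from_matrix(np.c_[x,y,zz]); out.append(np.degrees((R.inv()*G).as_rotvec()))
    d=R.inv().apply(np.array([*xy,z])-s['position']); r=min(out,key=np.linalg.norm)
    print('go',np.round(d,4),np.round(r,2),'alt',np.round(max(out,key=np.linalg.norm),1),'j7',round(s['joint_pos'][6],2),'t',s['time_s'])
def snap(n,f):
    s=bot.state(); c=cam(n,s); im=viewer.get_image(n)[:,:,::-1].copy(); cv2.imwrite(f'pics/{f}.png',im); return c,im
E
python3 - <<'E'
from h import *
im=cv2.imread('pics/top0.png'); c=cam('top')
cr=cv2.resize(im[125:275,155:475],None,fx=2.5,fy=2.5,interpolation=cv2.INTER_CUBIC); cv2.imwrite('pics/topc.png',cr)
for n,p in dict(cellA=(249,214),cellB=(380,240),stick=(330,205),trafo=(172,226),motor=(438,250),vial=(209,260),bt=(263,164),ct=(346,150),bin=(431,172)).items(): print(n,ray(c,p,.01)[0])
E
```

```text
cellA [0.4572 0.1705]
cellB [ 0.3956 -0.1479]
stick [ 0.4804 -0.0266]
trafo [0.4272 0.3546]
motor [ 0.3719 -0.289 ]
vial [0.3464 0.2633]
bt [0.5812 0.1387]
ct [ 0.6186 -0.067 ]
bin [ 0.5646 -0.2786]
```

View pics/topc.png

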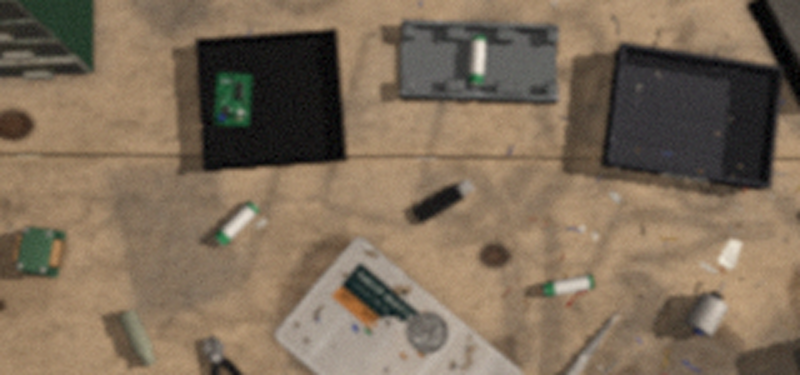

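The enlarged crop shows all the parts, plus tray rim corners at crop (402,22), (556,26), (555,100), (400,98) for the cell tray. Board tray corners are (197,40), (335,31), (345,158), (205,168) and bin rim corners are (622,45), (780,70), (768,186), (603,164).

Run:
```python
from h import *
c=cam('top'); f=lambda P:np.array(P)/2.5+[155,125]
for n,z,P in (('cell_tray',.016,[(402,22),(556,26),(555,100),(400,98)]),('board',.020,[(197,40),(335,31),(345,158),(205,168)]),('bin',.031,[(622,45),(780,70),(768,186),(603,164)])):
    w=ray(c,f(P),z); ydir=(w[0]-w[1])+(w[3]-w[2]); print(n,w.mean(0),'yaw',np.degrees(np.arctan2(-ydir[0],ydir[1])),'sizes',np.linalg.norm(w-np.roll(w,-1,0),axis=1))
for n,z,P in (('cell1',.007,[(218,240),(257,206)]),('cell2',.007,[(545,290),(594,280)]),('stick',.004,[(409,217),(473,186)])):
    w=ray(c,f(P),z); d=w[1]-w[0]; print(n,w.mean(0),'dir',np.degrees(np.arctan2(d[1],d[0])),np.linalg.norm(d))
go((.427,.355),.2,73); go((.427,.355),.12,90)
```

```text
cell_tray [ 0.6183 -0.0672] yaw -0.5870882509430115 sizes [0.1538 0.0753 0.1533 0.0771]
board [0.5778 0.1372] yaw 4.492373097527158 sizes [0.1358 0.1272 0.1356 0.1275]
bin [ 0.562  -0.2749] yaw -7.944200033540207 sizes [0.1573 0.1163 0.1614 0.1202]
cell1 [0.457  0.1684] dir -48.01061680925989 0.0499933454430173
cell2 [ 0.3981 -0.1554] dir -78.39353284911843 0.0491975359133217
stick [ 0.4796 -0.0306] dir -63.817187592223384 0.07049050430353274
go [-0.304  -0.1598  0.0005] [-0.09  0.   -0.06] alt [  0.    0.1 179.9] j7 -0.15 t 0.1
go [-0.3039 -0.1597  0.0805] [ -0.09  -0.01 -17.06] alt [ -0.    0.1 162.9] j7 -0.15 t 0.1
```

Call:
step_arm:
  deltas: [1,-0.304,-0.16,0,0,0,0,1,-0.304,-0.16,0,0,0,0,1,-0.304,-0.16,0,0,0,0,1,-0.304,-0.16,0,0,0,0,1,-0.304,-0.16,0,0,0,0,1,-0.304,-0.16,0,0,0,0,1,-0.304,-0.16,0,0,0,0,1,-0.304,-0.16,0,0,0,-17,1,-0.304,-0.16,0.08,0,0,-17,1,-0.304,-0.16,0.08,0,0,-17,1,-0.304,-0.16,0.08,0,0,-17,1,-0.304,-0.16,0.08,0,0,-17]
  grip_force: 60

```text
time_s: 1.1
position: [0.426, 0.3541, 0.1198]
tool_rot: [0.002, 1.0, -0.002, -0.002]
contact_force: [0.2, 0.4, 0.8]
grip_width: 0.0853
grip_force: 0.0
```

Run:
```python
from h import *
c,im=snap('wrist','w1'); s=bot.state(); print(s['time_s'],s['position'],s['tool_rot'],s['contact_force'])
```

```text
1.15 [0.4266 0.3559 0.1216] [ 0.0014  1.     -0.0001 -0.0006] [-0.8311 -0.008   1.3997]
```

View pics/w1.png

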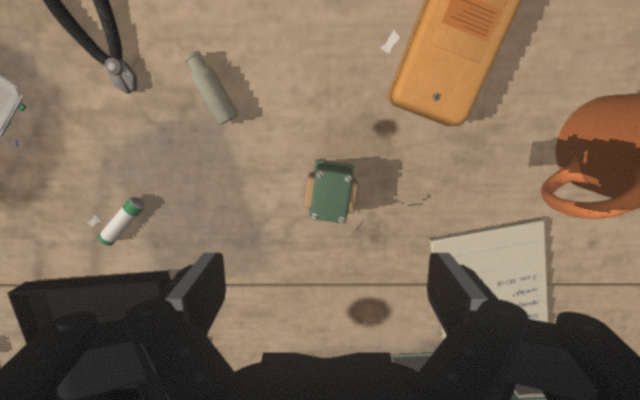

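The wrist view shows the transformer's green top with screws at about (321,177), (350,180), (345,218) and (314,216), and orange coil left and right. The white/green cell runs from (101,242) to (141,202). The vial at (210,88) is well clear.

Run:
```python
from h import *
s=bot.state(); s['position']=np.array([0.4266,0.3559,0.1216]); s['tool_rot']=np.array([.0014,1,-.0001,-.0006]); c=cam('wrist',s)
w=ray(c,[(321,177),(350,180),(345,218),(314,216)],.034); print('trafo',w.mean(0)); d=(w[3]-w[0])+(w[2]-w[1]); e=(w[1]-w[0])+(w[2]-w[3])
print('long dir',np.degrees(np.arctan2(d[1],d[0])),'short',np.degrees(np.arctan2(e[1],e[0])),np.linalg.norm(d)/2,np.linalg.norm(e)/2)
q=ray(c,[(306,195),(357,195)],.02); print('coil',q.mean(0),q[1]-q[0])
p=ray(c,[(101,242),(141,202)],.007); print('cell',p.mean(0),p[1]-p[0],np.degrees(np.arctan2(*(p[1]-p[0])[::-1])))
v=ray(c,[(192,57),(229,121)],.009); print('vial',v)
go(w.mean(0),.008,np.degrees(np.arctan2(e[1],e[0])))
```

```text
trafo [0.4296 0.3621]
long dir -8.48032431912199 short 84.85994679689504 0.031968802339403884 0.023878541067991147
coil [0.4308 0.3615] [0.0002 0.0425]
cell [0.4587 0.1738] [-0.0376  0.0419] 131.8902300639279
vial [[0.3222 0.2531]
 [0.3709 0.278 ]]
go [-0.003   0.0062  0.1136] [-0.01 -0.06  4.98] alt [   0.1   -0.  -175. ] j7 0.68 t 1.15
```

Call:
step_arm:
  deltas: [1,-0.003,0.006,0.04,0,0,6,1,-0.003,0.006,0.08,0,0,6,1,-0.003,0.006,0.105,0,0,6,1,-0.003,0.006,0.114,0,0,6,1,-0.003,0.006,0.114,0,0,6,0,-0.003,0.006,0.114,0,0,6,0,-0.003,0.006,0.114,0,0,6,0,-0.003,0.006,0.114,0,0,6,0,-0.003,0.006,0.114,0,0,6,0,-0.003,0.006,0.114,0,0,6,0,-0.003,0.006,0.114,0,0,6,0,-0.003,0.006,0.114,0,0,6]
  grip_force: 60

```text
time_s: 2.15
position: [0.4302, 0.3613, 0.0073]
tool_rot: [0.053, 0.999, 0.0, 0.0]
contact_force: [-0.4, -0.1, -0.0]
grip_width: 0.0009
grip_force: 0.0
```

Run:
```python
from h import *
go((.429,.36),.15,84); go((.562,-.275),.15,82)
```

```text
go [ 0.001  -0.0014 -0.1427] [ 0.01  0.01 -0.08] alt [  0.   -0.  179.9] j7 0.54 t 2.15
go [-0.1984 -0.6187 -0.1428] [0.01 0.01 1.92] alt [  -0.     0.  -178.1] j7 0.54 t 2.15
```

Run:
```python
from h import *
c,im=snap('wrist','w2'); c2,b=snap('scene','s2'); c3,t=snap('top','t2')
b=cv2.resize(b[200:330,140:340],None,fx=2,fy=2); t=cv2.resize(t[160:290,100:300],None,fx=2,fy=2)
cv2.imwrite('pics/m2.png',np.vstack([np.hstack([b,t]),cv2.resize(im,(512,320))[:, :512] if 0 else cv2.copyMakeBorder(cv2.resize(im,(512,320)),0,0,0,288,0)]))
```

```text
(no output)
```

View pics/m2.png

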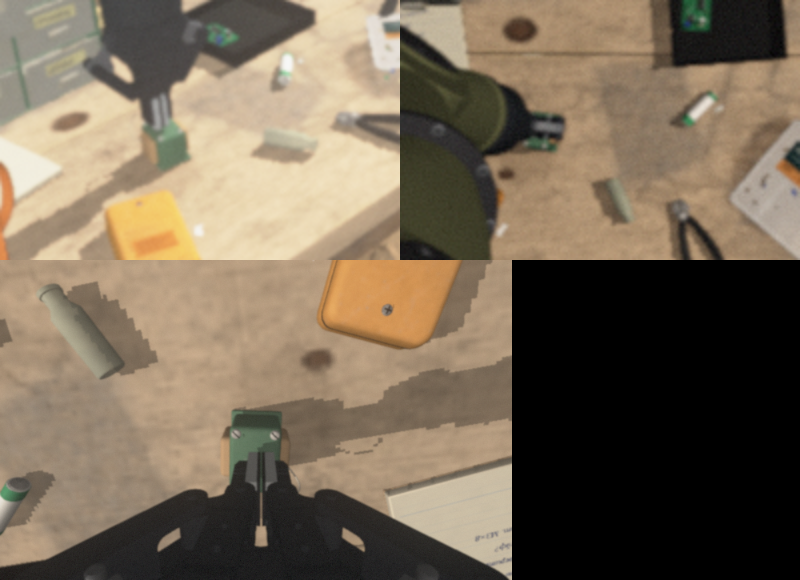

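The composite shows the fingers shut just behind or over the transformer, whose front screws are at about wrist (294,217) and (344,219). The block stands upright but isn't gripped. The vial is untouched.

Run:
```python
from h import *
s=bot.state(); c=cam('wrist'); p=s['position']; print(p,s['grip_width'],s['contact_force'])
print('TCP px',proj(c,p), 'screws',ray(c,[(294,217),(344,219)],.034),ray(c,[(294,217),(344,219)],.05), 'base front edge',ray(c,[(291,190),(352,190)],.034),ray(c,[(291,190),(352,190)],.0))
```

```text
[0.4301 0.3613 0.007 ] 0.0004241580950439854 [0.369  0.6053 0.4341]
TCP px [[324.3767 236.1183]] screws [[0.4087 0.3499]
 [0.412  0.3722]] [[0.4035 0.3521]
 [0.4064 0.3719]] base front edge [[0.3961 0.3503]
 [0.399  0.377 ]] [[0.4043 0.3458]
 [0.4078 0.3787]]
```

Run:
```python
from h import *
c=cam('wrist'); p=bot.state()['position']
for z in (0,.007,.02,.034,.05): print(z,proj(c,[p[0],p[1],z]))
a=cv2.imread('pics/w2.png')[160:320,240:420]; b=cv2.imread('pics/s2.png')[230:300,190:260]
a=cv2.resize(a,None,fx=2.7,fy=2.7,interpolation=cv2.INTER_CUBIC); b=cv2.resize(b,(310,310),interpolation=cv2.INTER_CUBIC); b=cv2.copyMakeBorder(b,0,a.shape[0]-310,0,0,0)
cv2.imwrite('pics/m3.png',np.hstack([a,b]))
print(proj(cam('scene'),[[*p[:2],z] for z in (0,.007,.034,.05)]))
```

```text
0 [[324.4208 231.4471]]
0.007 [[324.3766 236.1243]]
0.02 [[324.2853 245.7828]]
0.034 [[324.1709 257.8898]]
0.05 [[324.0137 274.5185]]
[[220.7835 277.6683]
 [220.3901 274.8453]
 [218.8479 263.7768]
 [217.9147 257.0796]]
```

View pics/m3.png

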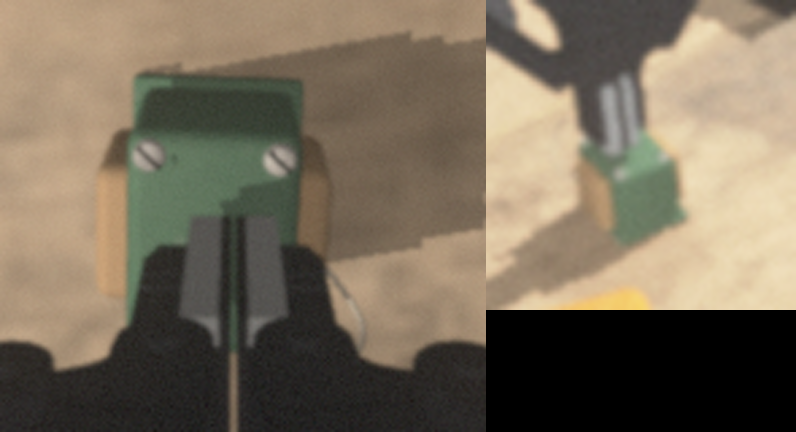

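The enlarged crops show the finger tips, with their shadow, resting at the block's top surface rather than beside it. That contradicts TCP z = 0.007, so I'll check heights against bench features.

Run:
```python
from h import *
ct=cam('top'); s=bot.state()
k=ray(ct,[(159,175),(153,247)],0); print('top knots',k,np.linalg.norm(k[0]-k[1]))
s1=dict(s); s1['position']=np.array([0.4266,0.3559,0.1216]); s1['tool_rot']=np.array([.0014,1,-.0001,-.0006]); c=cam('wrist',s1)
k=ray(c,[(369,311),(385,128)],0); print('w1 knots',k,np.linalg.norm(k[0]-k[1]))
c=cam('wrist'); print('w2 knot',ray(c,[(396,122)],0)); 
print('top px of transformer outline z=.034', proj(ct,[[.43,.3613,z] for z in (0,.034)]))
# vial size in w1 and w2 : ends
for nm,cc,P in (('w1',cam('wrist',s1),[(192,57),(229,121)]),('w2',c,[(60,36),(140,140)])):
    v=ray(cc,P,.009); print(nm,v,np.linalg.norm(v[0]-v[1]))
print(s['joint_pos'],s['position'],s['joint_torque'])
```

```text
top knots [[0.5535 0.3952]
 [0.3769 0.4009]] 0.1766987986536986
w1 knots [[0.5547 0.3989]
 [0.3775 0.4071]] 0.1774349968866959
w2 knot [[0.3743 0.4044]]
top px of transformer outline z=.034 [[170.5596 225.081 ]
 [166.0122 224.1455]]
w1 [[0.322  0.253 ]
 [0.3707 0.2779]] 0.054691022948043774
w2 [[0.3188 0.2517]
 [0.3688 0.2761]] 0.055693566595338084
[-0.6247  0.6374 -0.1822  1.8958  0.1854  0.6246  0.5421] [0.4301 0.3613 0.007 ] [  0.0132 -61.4844  -1.6252 -15.8883   0.0086   0.0042  -0.0001]
```

Call:
step_arm:
  deltas: [0,0,0,-0.04,0,0,0,0,0,0,-0.08,0,0,0,0,0,0,-0.114,0,0,0,1,0,0,-0.114,0,0,0,1,0,0,-0.114,0,0,0,1,0,0,-0.114,0,0,0,1,0,0,-0.114,0,0,0]

```text
time_s: 2.88
position: [0.4294, 0.3605, 0.1197]
tool_rot: [0.053, 0.999, -0.001, -0.001]
contact_force: [0.9, -1.2, -0.2]
grip_width: 0.0484
grip_force: 0.0
```

Run:
```python
from h import *
c,im=snap('wrist','w3'); s=bot.state(); print(s['time_s'],s['position'],s['tool_rot'],s['grip_width'])
h=cv2.cvtColor(im,cv2.COLOR_BGR2HSV); m=cv2.inRange(h,(60,80,30),(95,255,160)); m[240:]=0
for q in cv2.findContours(m,0,2)[0]:
    if cv2.contourArea(q)>200: print(cv2.minAreaRect(q),cv2.boundingRect(q))
a=cv2.resize(im[120:260,230:430],None,fx=4,fy=4,interpolation=cv2.INTER_CUBIC); cv2.imwrite('pics/w3c.png',a)
```

```text
2.9333 [0.4294 0.3605 0.1196] [ 0.0529  0.9986 -0.001  -0.001 ] 0.055631607058135364
```

View pics/w3c.png

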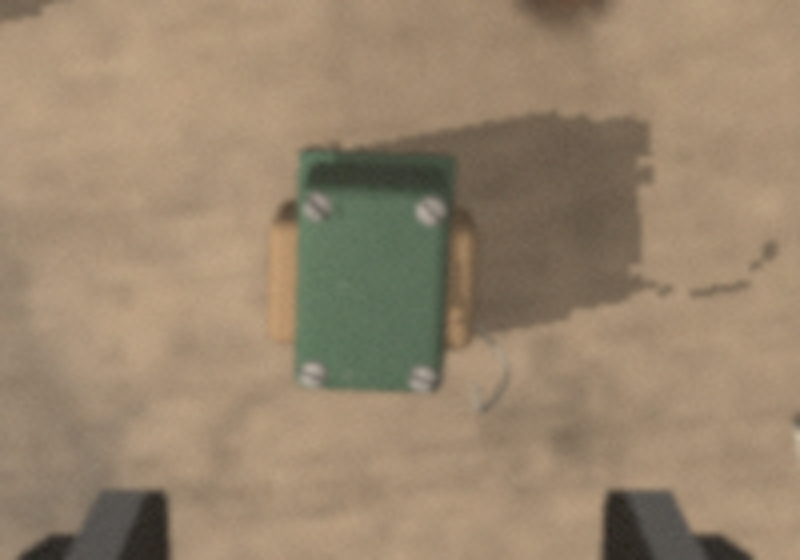

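The crop shows the transformer standing upright and apparently unmoved, with its wire loop at the lower right. I'll check whether it shifted at all.

Run:
```python
from h import *
s=bot.state(); c=cam('wrist'); P=np.array([(316,207),(431,211),(423,377),(311,375)])/4+[230,120]
ct,t=snap('top','t3'); t0=cv2.imread('pics/top0.png')
for z in (.034,.03,.02,0): print(z,ray(c,P,z).mean(0))
w=ray(c,P,.034); print(w)
for n,im in (('t0',t0),('t3',t)):
    h=cv2.cvtColor(im,cv2.COLOR_BGR2HSV)[205:245,155:192]; m=cv2.inRange(h,(60,60,20),(95,255,200)); mo=cv2.moments(m); x,y=mo['m10']/mo['m00']+155,mo['m01']/mo['m00']+205
    print(n,mo['m00']/255,x,y,ray(ct,(x,y),.034),ray(ct,(x,y),.0))
# same screws in w1 by template from w3
a=cv2.imread('pics/w3.png')[155:222,290:350]; r=cv2.matchTemplate(cv2.imread('pics/w1.png')[130:250,260:400],a,cv2.TM_CCOEFF_NORMED); _,v,_,l=cv2.minMaxLoc(r); sh=np.array(l)+[260,130]-[290,155]; print('match',v,sh)
s1=dict(s); s1['position']=np.array([0.4266,0.3559,0.1216]); s1['tool_rot']=np.array([.0014,1,-.0001,-.0006]); print('w1 centre',ray(cam('wrist',s1),P+sh,.034).mean(0))
```

```text
0.034 [0.4277 0.3588]
0.03 [0.4287 0.3587]
0.02 [0.4313 0.3583]
0 [0.4365 0.3575]
[[0.4094 0.3503]
 [0.4125 0.3723]
 [0.4458 0.3674]
 [0.443  0.3453]]
t0 132.0 169.03787878787878 224.7651515151515 [[0.4286 0.3542]] [[0.4308 0.365 ]]
t3 92.0 170.23913043478262 226.06521739130434 [[0.4255 0.3512]] [[0.4276 0.362 ]]
match 0.9163697957992554 [8 4]
w1 centre [0.429  0.3605]
```

Call:
step_arm:
  deltas: [1,0.001,-0.001,0.04,0,0,1,1,0.001,-0.001,0.08,0,0,1,1,0.001,-0.001,0.1,0,0,1,1,0.001,-0.001,0.108,0,0,1,0.6,0.001,-0.001,0.108,0,0,1,0.6,0.001,-0.001,0.108,0,0,1,0.6,0.001,-0.001,0.108,0,0,1,0.45,0.001,-0.001,0.108,0,0,1,0.45,0.001,-0.001,0.108,0,0,1,0.45,0.001,-0.001,0.108,0,0,1]
  grip_force: 60

```text
time_s: 3.82
position: [0.4295, 0.3608, 0.014]
tool_rot: [0.062, 0.998, 0.001, 0.001]
contact_force: [0.8, -0.7, 0.5]
grip_width: 0.0385
grip_force: 0.0
```

Run:
```python
from h import *
s=bot.state(); print({k:s[k] for k in ('time_s','position','grip_width','grip_force','contact_force','torque')})
```

```text
{'time_s': 3.8167, 'position': array([0.4295, 0.3608, 0.014 ]), 'grip_width': 0.03845408605893996, 'grip_force': 0.0, 'contact_force': array([ 0.8189, -0.6786,  0.4737]), 'torque': array([-0.0131,  0.0303, -0.0093])}
```

Run:
```python
from h import *
c,im=snap('wrist','w4'); c2,b=snap('scene','s4'); p=bot.state()['position']
print(proj(c2,[[*p[:2],z] for z in (0,.014,.034)]))
a=cv2.resize(im[140:320,220:430],None,fx=2.2,fy=2.2,interpolation=cv2.INTER_CUBIC); b=cv2.resize(b[210:310,180:270],(330,367),interpolation=cv2.INTER_CUBIC); b=cv2.copyMakeBorder(b,0,a.shape[0]-367,0,0,0)
cv2.imwrite('pics/m4.png',np.hstack([a,b]))
```

```text
[[221.3014 277.7016]
 [220.5155 272.0359]
 [219.3741 263.8084]]
```

View pics/m4.png

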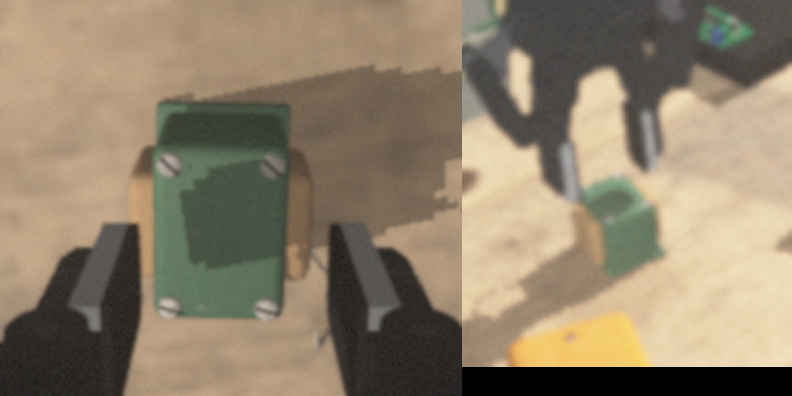

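Run:
```python
from h import *
c2=cam('scene'); p=bot.state()['position']
for z in (.014,.034,.05,.07):
    print(z,proj(c2,[[.429,.382,z],[.429,.339,z]]).ravel())
C=[[.4277+x,.3588+y,z] for z in (0,.034) for x in (-.021,.021) for y in (-.017,.017)]
print('block corners',proj(c2,C))
print('wrist pads',proj(cam('wrist'),[[.429,.3608+d,z] for d in (-.019,.019) for z in (.014,.034)]))
```

```text
0.014 [211.5968 276.734  229.3899 267.5221]
0.034 [210.3507 268.4319 228.3497 259.3673]
0.05 [209.336  261.6714 227.503  252.73  ]
0.07 [208.0446 253.0681 226.4261 244.2879]
block corners [[235.4585 278.256 ]
 [221.4631 285.8204]
 [223.431  269.8432]
 [209.5701 277.0023]
 [233.7597 264.3279]
 [219.4872 271.6953]
 [221.5871 256.178 ]
 [207.4562 263.1451]]
wrist pads [[289.9838 240.068 ]
 [285.866  256.0057]
 [359.705  231.8899]
 [363.7298 246.9862]]
```

The view shows both fingertips level with or above the block's top. In the scene view they are at about (210,263) and (231,255), which fits z of about 0.046. Their spacing in the wrist view also puts them about 26 mm nearer the camera than the TCP implies. So the tips really sit about 26 mm above the reported TCP, and I have to go lower.

Call:
step_arm:
  deltas: [1,0.001,-0.001,0,0,0,0,1,0.001,-0.001,0,0,0,0,1,0.001,-0.001,0,0,0,0,1,0.001,-0.001,0,0,0,0,1,0.001,-0.001,0.01,0,0,0,1,0.001,-0.001,0.02,0,0,0,1,0.001,-0.001,0.028,0,0,0]
  grip_force: 60

```text
time_s: 4.5
position: [0.4275, 0.3592, -0.0164]
tool_rot: [0.062, 0.998, -0.0, -0.0]
contact_force: [-0.2, -0.1, -0.4]
grip_width: 0.0856
grip_force: 0.0
```

Call:
step_arm:
  deltas: [0.45,0,0,0,0,0,0,0.45,0,0,0,0,0,0,0.3,0,0,0,0,0,0,0.3,0,0,0,0,0,0,0.3,0,0,0,0,0,0,0.3,0,0,0,0,0,0]

```text
time_s: 5.0
position: [0.4281, 0.3598, -0.0146]
tool_rot: [0.062, 0.998, 0.0, 0.0]
contact_force: [-0.9, -0.8, 2.0]
grip_width: 0.0406
grip_force: 61.5
```

Run:
```python
from h import *
s=bot.state(); print({k:s[k] for k in ('time_s','position','grip_width','grip_force','contact_force','torque')},bot.grip_depth)
```

```text
{'time_s': 5.0, 'position': array([ 0.4281,  0.3598, -0.0146]), 'grip_width': 0.04059636152838108, 'grip_force': 61.48747444152832, 'contact_force': array([-0.8515, -0.8181,  1.9847]), 'torque': array([-0.0712,  0.0817,  0.0296])} 0.0187
```

Gripped now (40.6 mm, 61 N). Next I lift and carry it to the bin.

Run:
```python
from h import *
go((.566,-.24),.12,82)
```

```text
go [-0.2107 -0.5782 -0.1348] [0.04 0.03 0.93] alt [  -0.1    0.1 -179.1] j7 0.52 t 5.0
```

Call:
step_arm:
  deltas: [0.3,0,0,-0.04,0,0,0,0.3,0,0,-0.08,0,0,0,0.3,0,0,-0.12,0,0,0,0.3,-0.21,-0.578,-0.135,0,0,1,0.3,-0.21,-0.578,-0.135,0,0,1,0.3,-0.21,-0.578,-0.135,0,0,1,0.3,-0.21,-0.578,-0.135,0,0,1,0.3,-0.21,-0.578,-0.135,0,0,1,0.3,-0.21,-0.578,-0.135,0,0,1,0.3,-0.21,-0.578,-0.135,0,0,1,0.3,-0.21,-0.578,-0.135,0,0,1,0.3,-0.21,-0.578,-0.135,0,0,1]

```text
time_s: 6.0
position: [0.5115, -0.008, 0.1144]
tool_rot: [0.07, 0.998, -0.0, 0.0]
contact_force: [1.5, 0.1, -0.5]
grip_width: 0.0404
grip_force: 61.8
```

Run:
```python
from h import *
go((.566,-.24),.12,82)
```

```text
go [-0.0865 -0.2221 -0.0056] [-0.    0.01 -0.06] alt [  0.    0.  179.9] j7 1.28 t 6.0
```

Call:
step_arm:
  deltas: [0.3,-0.086,-0.222,-0.005,0,0,0,0.3,-0.086,-0.222,-0.005,0,0,0,0.3,-0.086,-0.222,-0.005,0,0,0,0.3,-0.086,-0.222,-0.005,0,0,0,0.3,-0.086,-0.222,-0.005,0,0,0,0.3,-0.086,-0.222,-0.005,0,0,0,0.3,-0.086,-0.222,-0.005,0,0,0,0.3,-0.086,-0.222,-0.005,0,0,0]

```text
time_s: 6.67
position: [0.5648, -0.2403, 0.1185]
tool_rot: [0.072, 0.997, -0.0, -0.0]
contact_force: [-0.4, 0.9, -2.2]
grip_width: 0.0402
grip_force: 61.7
```

Run:
```python
from h import *
c,im=snap('wrist','w5'); s=bot.state(); print(s['time_s'],s['position'],s['tool_rot'],s['grip_width'])
```

```text
6.7167 [ 0.5651 -0.2378  0.1186] [ 0.071   0.9975  0.0004 -0.0005] 0.04017369818531667
```

View pics/w5.png

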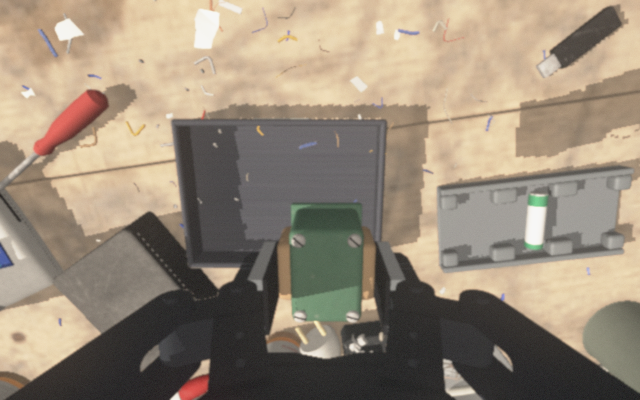

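The wrist view shows the bin rim's near corners at (174,121) and (386,121) and its far-left corner at (188,267), with the transformer held upright. The cell tray has near corners (438,187) and (630,169) and a far-left corner at (440,270). The stick runs from (543,72) at the plug to (620,12).

Run:
```python
from h import *
c=cam('wrist')
def rect(n,a,b,depth,z):
    w=ray(c,[a,b],z); y=w[1]-w[0]; L=np.linalg.norm(y); y/=L; x=np.array([y[1],-y[0]]); print(n,'len',L,'yaw',np.degrees(np.arctan2(-y[0],y[1])),'centre',w.mean(0)+x*depth/2, 'ydir',y); return w.mean(0)+x*depth/2,x,y
o,x,y=rect('bin',(174,121),(386,121),.12,.031); print('far left',ray(c,(188,267),.031),'expected',o+.06*x-.08*y)
o2,x2,y2=rect('celltray',(438,187),(630,169),.078,.016); print('fl',ray(c,(440,270),.016),'expected',o2+.039*x2-.079*y2)
p=ray(c,[(538,248),(537,191)],.011); print('cell_c',p.mean(0),np.degrees(np.arctan2(*(p[0]-p[1])[::-1])))
p=ray(c,[(543,72),(620,12)],.004); print('stick',p.mean(0),np.degrees(np.arctan2(*(p[1]-p[0])[::-1])),np.linalg.norm(p[1]-p[0]))
go(o+.032*y+.002*x,.12,np.degrees(np.arctan2(y[1],y[0])))
```

```text
bin len 0.15790344004297618 yaw -8.202979803800513 centre [ 0.5635 -0.2712] ydir [0.1427 0.9898]
far left [[ 0.6108 -0.3604]] expected [ 0.6115 -0.3589]
celltray len 0.15689339877515823 yaw -2.6733153181534854 centre [ 0.6186 -0.0678] ydir [0.0466 0.9989]
fl [[ 0.6525 -0.1468]] expected [ 0.6539 -0.1485]
cell_c [ 0.6196 -0.0587] 2.216056640553081
stick [ 0.4797 -0.0246] 121.74124951367615 0.06681120363210348
go [-0.0052 -0.0012 -0.0014] [ 0.04 -0.06  0.06] alt [   0.1    0.1 -179.9] j7 1.68 t 6.7167
```

Call:
step_arm:
  deltas: [0.3,-0.005,-0.001,0.03,0,0,0,0.3,-0.005,-0.001,0.07,0,0,0,0.3,-0.005,-0.001,0.1,0,0,0,0.3,-0.005,-0.001,0.12,0,0,0,0.3,-0.005,-0.001,0.128,0,0,0,0.3,-0.005,-0.001,0.129,0,0,0,0.3,-0.005,-0.001,0.129,0,0,0]

```text
time_s: 7.3
position: [0.5711, -0.2384, -0.0092]
tool_rot: [0.07, 0.998, 0.0, 0.0]
contact_force: [0.2, -0.0, -1.9]
grip_width: 0.0408
grip_force: 61.8
```

Call:
step_arm:
  deltas: [0.58,0,0,0,0,0,0,0.58,0,0,0,0,0,0,0.58,0,0,0,0,0,0,0.58,0,0,0,0,0,0]

```text
time_s: 7.63
position: [0.5711, -0.2397, -0.0087]
tool_rot: [0.07, 0.998, -0.0, 0.001]
contact_force: [0.9, 0.3, 0.5]
grip_width: 0.0497
grip_force: 0.0
```

Run:
```python
from h import *
go((.375,-.285),.1,60)
```

```text
go [ 0.1876 -0.0724 -0.1091] [-0.01  0.11 21.93] alt [  -0.2   -0.  -158.1] j7 1.64 t 7.6333
```

Call:
step_arm:
  deltas: [0.58,0,0,-0.04,0,0,0,0.58,0,0,-0.08,0,0,0,0.7,0,0,-0.12,0,0,0,1,0.187,-0.072,-0.12,0,0,0,1,0.187,-0.072,-0.12,0,0,0,1,0.187,-0.072,-0.12,0,0,0,1,0.187,-0.072,-0.12,0,0,0,1,0.187,-0.072,-0.12,0,0,0,1,0.187,-0.072,-0.12,0,0,0,1,0.187,-0.072,-0.12,0,0,0]

```text
time_s: 8.47
position: [0.3735, -0.2855, 0.1109]
tool_rot: [0.072, 0.997, -0.001, 0.0]
contact_force: [0.8, 0.4, 0.1]
grip_width: 0.0852
grip_force: 0.0
```

Run:
```python
from h import *
c,im=snap('wrist','w6'); s=bot.state(); print(s['time_s'],s['position'],s['tool_rot'],s['grip_width'])
```

```text
8.5167 [ 0.3755 -0.2851  0.1109] [ 0.071   0.9975 -0.0005  0.0009] 0.08561412637936551
```

View pics/w6.png

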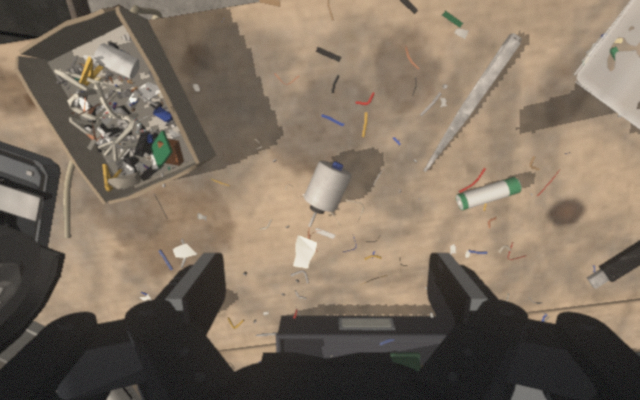

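The wrist view shows the motor can at about (327,187), its blue end toward (335,164) and shaft toward (310,232). The other cell runs from (458,201) to (521,186).

Run:
```python
from h import *
s=bot.state(); c=cam('wrist'); im=cv2.imread('pics/w6.png'); h=cv2.cvtColor(im,cv2.COLOR_BGR2HSV)
m=np.zeros(im.shape[:2],np.uint8); m[155:217,295:358]=cv2.inRange(h[155:217,295:358],(0,0,95),(179,45,255)); m=cv2.morphologyEx(m,cv2.MORPH_OPEN,np.ones((5,5)))
q=max(cv2.findContours(m,0,2)[0],key=cv2.contourArea); r=cv2.minAreaRect(q); print(r); b=ray(c,cv2.boxPoints(r),.0145); print(b, b.mean(0), [ (np.linalg.norm(b[i]-b[(i+1)%4]),np.degrees(np.arctan2(*(b[(i+1)%4]-b[i])[::-1]))) for i in (0,1)])
p=ray(c,[(310,232),(337,164)],.0145); print('shaft->blue',p,np.degrees(np.arctan2(*(p[1]-p[0])[::-1])),np.linalg.norm(p[1]-p[0]))
k=ray(c,[(458,201),(521,186)],.007); print('cell2',k.mean(0),np.degrees(np.arctan2(*(k[1]-k[0])[::-1])),np.linalg.norm(k[1]-k[0]))
print(s['position'])
```

```text
((326.14776611328125, 187.85939025878906), (35.832305908203125, 46.05928421020508), 24.62356185913086)
[[ 0.3808 -0.3063]
 [ 0.3489 -0.2856]
 [ 0.3645 -0.2615]
 [ 0.3975 -0.2816]] [ 0.3729 -0.2838] [(np.float64(0.03810339897029218), np.float64(147.06376287955834)), (np.float64(0.028763806008213932), np.float64(56.98587737920927))]
shaft->blue [[ 0.4086 -0.3026]
 [ 0.3545 -0.2723]] 150.77345605752114 0.06201311400263124
cell2 [ 0.3988 -0.1491] 96.07258431859393 0.05279781665082919
[ 0.3755 -0.2851  0.1109]
```

Call:
step_arm:
  deltas: [1,0.002,0.001,0,0,0,7,1,0.002,0.001,0.02,0,0,14,1,0.002,0.001,0.05,0,0,21,1,0.002,0.001,0.085,0,0,23,1,0.002,0.001,0.115,0,0,23,1,0.002,0.001,0.128,0,0,23,1,0.002,0.001,0.133,0,0,23,1,0.002,0.001,0.133,0,0,23,0.2,0.002,0.001,0.133,0,0,23,0.2,0.002,0.001,0.133,0,0,23,0.2,0.002,0.001,0.133,0,0,23,0.2,0.002,0.001,0.133,0,0,23]
  grip_force: 40

```text
time_s: 9.52
position: [0.374, -0.2836, -0.0219]
tool_rot: [0.268, 0.963, -0.0, 0.001]
contact_force: [0.3, -0.2, -0.4]
grip_width: 0.0386
grip_force: 0.0
```

Call:
step_arm:
  deltas: [0.2,0,0,0,0,0,0,0.2,0,0,0,0,0,0,0.2,0,0,0,0,0,0]

```text
time_s: 9.77
position: [0.3738, -0.2836, -0.0219]
tool_rot: [0.268, 0.963, -0.0, 0.001]
contact_force: [-0.9, 1.2, 8.4]
grip_width: 0.0271
grip_force: 38.9
```

Run:
```python
from h import *
o=np.array([.5635,-.2712]); y=np.array([.1427,.9898]); x=np.array([y[1],-y[0]])
for nm,q,yaw in (('motor along -x (closing along y)',o-.009*x-.040*y,82),): go(q,.12,yaw); print(q)
```

```text
go [-0.1636  0.0682 -0.1416] [ -0.03   0.1  -23.07] alt [  0.1   0.  156.9] j7 1.55 t 9.7667
[ 0.5489 -0.3095]
```

Call:
step_arm:
  deltas: [0.2,0,0,-0.04,0,0,0,0.2,0,0,-0.08,0,0,0,0.2,-0.03,0.012,-0.12,0,0,-6,0.2,-0.065,0.027,-0.141,0,0,-12,0.2,-0.1,0.042,-0.141,0,0,-18,0.2,-0.135,0.056,-0.141,0,0,-23,0.2,-0.164,0.068,-0.141,0,0,-23,0.2,-0.164,0.068,-0.141,0,0,-23,0.2,-0.164,0.068,-0.141,0,0,-23]

```text
time_s: 10.52
position: [0.5502, -0.309, 0.1176]
tool_rot: [0.07, 0.998, 0.0, 0.0]
contact_force: [0.0, 1.2, 0.1]
grip_width: 0.027
grip_force: 40.1
```

Run:
```python
from h import *
s=bot.state(); print(s['position'],s['grip_width'],s['grip_force']); go((.5489,-.3095),-.0185,82)
c,im=snap('wrist','w7'); cv2.imwrite('pics/w7c.png',im[100:380,120:520])
```

```text
[ 0.5502 -0.309   0.1176] 0.026982229626651436 40.09681284427643
go [ 0.0012 -0.0008  0.1361] [0.04 0.01 0.01] alt [  -0.     0.1 -180. ] j7 1.79 t 10.5167
```

View pics/w7c.png

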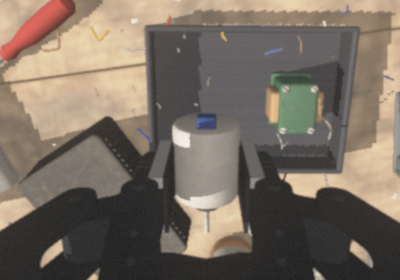

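The transformer stands upright in the bin at crop (297,105). The motor is held level with its blue end toward the robot. Next I lower it.

Call:
step_arm:
  deltas: [0.2,0.001,-0.001,0.035,0,0,0,0.2,0.001,-0.001,0.075,0,0,0,0.2,0.001,-0.001,0.11,0,0,0,0.2,0.001,-0.001,0.128,0,0,0,0.2,0.001,-0.001,0.135,0,0,0,0.2,0.001,-0.001,0.135,0,0,0,0.2,0.001,-0.001,0.135,0,0,0,0.42,0.001,-0.001,0.135,0,0,0,0.42,0.001,-0.001,0.135,0,0,0,0.42,0.001,-0.001,0.135,0,0,0,0.42,0.001,-0.001,0.135,0,0,0]

```text
time_s: 11.48
position: [0.5482, -0.3107, -0.016]
tool_rot: [0.07, 0.998, -0.0, 0.001]
contact_force: [-0.4, 0.3, 0.5]
grip_width: 0.0361
grip_force: 0.0
```

Call:
step_arm:
  deltas: [0.42,0,0,-0.04,0,0,0,0.42,0,0,-0.08,0,0,0,0.42,0,0,-0.13,0,0,0,0.42,0,0,-0.13,0,0,0]

```text
time_s: 11.82
position: [0.5512, -0.312, 0.1206]
tool_rot: [0.07, 0.998, -0.002, 0.005]
contact_force: [0.4, -1.3, 0.2]
grip_width: 0.0361
grip_force: 0.0
```

Run:
```python
from h import *
c,im=snap('wrist','w8'); cv2.imwrite('pics/w8c.png',im[60:320,120:640]); s=bot.state(); print(s['position'],s['tool_rot'],s['time_s'])
go((.399,-.150),.11,6); go((.399,-.150),.11,82)
```

```text
[ 0.5509 -0.3119  0.1196] [ 0.0704  0.9975 -0.0021  0.0047] 11.8667
go [0.1732 0.139  0.0074] [ 0.2   0.6  75.93] alt [  -0.6    0.2 -104.1] j7 1.79 t 11.8667
go [0.1732 0.139  0.0074] [-0.2   0.55 -0.07] alt [  0.9   0.3 179.9] j7 1.79 t 11.8667
```

View pics/w8c.png

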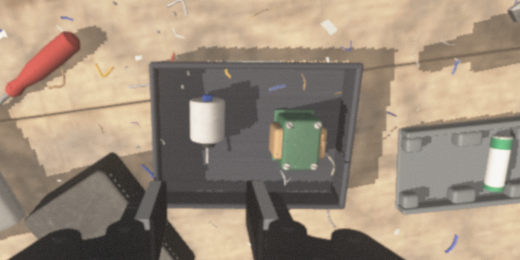

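Both parts are on the bin floor: the motor lies at crop (206,122) and the transformer stands at (298,140). Next is the cell on the right.

Call:
step_arm:
  deltas: [0.5,0.173,0.139,0.007,0,0,76,0.5,0.173,0.139,0.007,0,0,76,0.5,0.173,0.139,0.007,0,0,76,0.5,0.173,0.139,0.007,0,0,76,0.5,0.173,0.139,0.007,0,0,76,0.5,0.173,0.139,0.007,0,0,76,0.5,0.173,0.139,0.007,0,0,76,0.5,0.173,0.139,0.007,0,0,76,0.5,0.173,0.139,0.007,0,0,76,0.5,0.173,0.139,0.007,0,0,76,0.5,0.173,0.139,0.007,0,0,76,0.5,0.173,0.139,0.007,0,0,76]

```text
time_s: 12.87
position: [0.3957, -0.1483, 0.1058]
tool_rot: [0.671, 0.742, -0.0, -0.0]
contact_force: [0.0, -0.6, -0.3]
grip_width: 0.043
grip_force: 0.0
```

```bash
cat >> h.py <<'E'
def cell(c,im,guess,z=.007):
    "white middle + green ends near the guess: centre and axis"
    u,v=proj(c,[*guess,z])[0].astype(int); x0,y0=max(u-60,0),max(v-60,0); h=cv2.cvtColor(im,cv2.COLOR_BGR2HSV)[y0:v+60,x0:u+60]
    m=cv2.inRange(h,(60,70,40),(90,255,255))|cv2.inRange(h,(0,0,175),(179,40,255)); m=cv2.morphologyEx(m,cv2.MORPH_OPEN,np.ones((5,5)))
    q=max(cv2.findContours(m,0,2)[0],key=cv2.contourArea); r=cv2.minAreaRect(q); b=cv2.boxPoints(r)+[x0,y0]
    b=b if np.linalg.norm(b[0]-b[1])>np.linalg.norm(b[1]-b[2]) else np.roll(b,-1,0)
    w=ray(c,[(b[0]+b[3])/2,(b[1]+b[2])/2],z); d=w[1]-w[0]; print('rect',r,'cell',w.mean(0),'axis',np.degrees(np.arctan2(d[1],d[0]))%180,'len',np.linalg.norm(d)); return w.mean(0),np.degrees(np.arctan2(d[1],d[0]))%180
E
python3 - <<'E'
from h import *
c,im=snap('wrist','w9'); s=bot.state(); print(s['position'],s['tool_rot'],s['time_s'])
o,a=cell(c,im,(.399,-.150)); go(o,-.022,a-90)
E
```

```text
[ 0.3957 -0.1483  0.1058] [ 0.6688  0.7434 -0.0003 -0.0001] 12.9167
rect ((57.79549789428711, 66.1482162475586), (40.28276824951172, 13.600849151611328), 85.03025817871094) cell [ 0.397  -0.1552] axis 100.56600031405453 len 0.03460234352653071
go [-0.007   0.0007  0.1278] [-0.03  0.01 -4.52] alt [  0.    0.1 175.5] j7 0.5 t 12.9167
```

```bash
cat >> h.py <<'E'
def ends(c,im,guess,z=.007,R=60):
    "green end caps near the guess"
    u,v=proj(c,[*guess,z])[0].astype(int); x0,y0=max(u-R,0),max(v-R,0); h=cv2.cvtColor(im,cv2.COLOR_BGR2HSV)[y0:v+R,x0:u+R]
    n,_,st,ce=cv2.connectedComponentsWithStats(cv2.inRange(h,(50,90,30),(90,255,255)))
    for i in range(1,n):
        if st[i,4]>15: print('green',st[i],ce[i]+[x0,y0],ray(c,ce[i]+[x0,y0],z))
    i=[k for k in np.argsort(-st[:,4]) if k][:2]; w=ray(c,ce[i]+[x0,y0],z); d=w[1]-w[0]; print('mid',w.mean(0),'axis',np.degrees(np.arctan2(d[1],d[0]))%180,np.linalg.norm(d)); return w.mean(0),np.degrees(np.arctan2(d[1],d[0]))%180
E
python3 - <<'E'
from h import *
c=cam('wrist'); im=cv2.imread('pics/w9.png'); o,a=ends(c,im,(.399,-.15)); go(o,-.022,a-90)
u=proj(c,[*o,.007])[0]; print(u)
E
```

```text
green [52 37  9  8 42] [325.9762 173.1905] [[ 0.3932 -0.1334]]
mid [ 0.3969 -0.1541] axis 100.08124780587605 0.04208028154869831
go [-0.0058  0.0007  0.1278] [-0.03  0.01 -4.03] alt [  0.    0.1 176. ] j7 0.5 t 12.9167
[327.7931 198.1638]
```

Run:
```python
from h import *
c=cam('wrist'); im=cv2.imread('pics/w9.png'); h=cv2.cvtColor(im,cv2.COLOR_BGR2HSV)
for t in range(-46,47,3):
    a=np.radians(100.3); w=np.array([.397,-.154])+t/1000*np.array([np.cos(a),np.sin(a)]); u=proj(c,[*w,.010])[0].round().astype(int); print(t,u,h[u[1],u[0]],end=' | ')
```

```text
-46 [332 251] [ 16  69 156] | -43 [332 248] [ 16  70 165] | -40 [331 244] [ 16  68 173] | -37 [331 241] [ 16  70 176] | -34 [331 238] [ 15  67 182] | -31 [331 234] [ 16  74 183] | -28 [330 231] [ 16  74 180] | -25 [330 228] [ 16  74 179] | -22 [330 224] [ 56  68 142] | -19 [330 221] [ 66  87 140] | -16 [329 218] [ 24  25 215] | -13 [329 214] [ 18  23 222] | -10 [329 211] [ 22  21 221] | -7 [329 207] [ 19  22 220] | -4 [328 204] [ 21  23 221] | -1 [328 200] [ 20  23 222] | 2 [328 197] [ 17  22 223] | 5 [327 193] [ 21  22 222] | 8 [327 190] [ 18  23 223] | 11 [327 186] [ 20  23 221] | 14 [327 182] [ 19  25 222] | 17 [326 179] [ 53  37 171] | 20 [326 175] [ 67  92 136] | 23 [326 171] [ 67  94 136] | 26 [326 168] [ 64  68 139] | 29 [325 164] [ 14  52 103] | 32 [325 160] [ 15  81 136] | 35 [325 157] [ 16  69 125] | 38 [324 153] [ 16  68 128] | 41 [324 149] [ 16  70 123] | 44 [324 145] [ 17  71 119] |
```

Call:
step_arm:
  deltas: [0.5,-0.004,0.001,0.03,0,0,-4,0.5,-0.004,0.001,0.07,0,0,-4,0.5,-0.004,0.001,0.1,0,0,-4,0.5,-0.004,0.001,0.12,0,0,-4,0.5,-0.004,0.001,0.127,0,0,-4,0.5,-0.004,0.001,0.127,0,0,-4,0.1,-0.004,0.001,0.127,0,0,-4,0.1,-0.004,0.001,0.127,0,0,-4,0.1,-0.004,0.001,0.127,0,0,-4,0.1,-0.004,0.001,0.127,0,0,-4,0.1,-0.004,0.001,0.127,0,0,-4]
  grip_force: 30

```text
time_s: 13.83
position: [0.3983, -0.1528, -0.0198]
tool_rot: [0.643, 0.766, 0.0, 0.001]
contact_force: [0.3, 0.5, 8.2]
grip_width: 0.009
grip_force: 23.0
```

Run:
```python
from h import *
o=np.array([.6186,-.0675]); 
for yw in (-1.6,): 
    y=np.array([-np.sin(np.radians(yw)),np.cos(np.radians(yw))]); q=o-.05*y; print(q); go(q,.12,90+yw)
s=bot.state(); print(s['grip_width'],s['grip_force'],s['contact_force'])
```

```text
[ 0.6172 -0.1175]
go [-0.0032  0.222  -0.1393] [  0.06   0.15 -78.45] alt [  0.2  -0.1 101.5] j7 0.62 t 13.8333
0.008953779128846588 22.98614412546158 [0.2774 0.5391 8.2033]
```

The width of 9 mm and 8 N upward show the tips pinching above the cell's axis. I'll reopen, go 6 mm lower and grip again.

Call:
step_arm:
  deltas: [0.4,0,0,0,0,0,0,0.4,0,0,0,0,0,0,0.4,0,0,0,0,0,0,0.4,0,0,0.006,0,0,0,0.4,0,0,0.006,0,0,0,0.1,0,0,0.006,0,0,0,0.1,0,0,0.006,0,0,0,0.1,0,0,0.006,0,0,0,0.1,0,0,0.006,0,0,0]
  grip_force: 30

```text
time_s: 14.58
position: [0.3973, -0.1525, -0.0269]
tool_rot: [0.643, 0.766, -0.0, -0.0]
contact_force: [0.2, 0.0, -0.7]
grip_width: 0.0124
grip_force: 29.2
```

Call:
step_arm:
  deltas: [0.1,0,0,-0.04,0,0,0,0.1,0,0,-0.08,0,0,0,0.1,0,0,-0.12,0,0,0,0.1,-0.003,0.222,-0.146,0,0,-78,0.1,-0.003,0.222,-0.146,0,0,-78,0.1,-0.003,0.222,-0.146,0,0,-78,0.1,-0.003,0.222,-0.146,0,0,-78,0.1,-0.003,0.222,-0.146,0,0,-78,0.1,-0.003,0.222,-0.146,0,0,-78,0.1,-0.003,0.222,-0.146,0,0,-78,0.1,-0.003,0.222,-0.146,0,0,-78,0.1,-0.003,0.222,-0.146,0,0,-78]

```text
time_s: 15.58
position: [0.6165, -0.1169, 0.1185]
tool_rot: [0.133, 0.991, -0.0, -0.0]
contact_force: [-0.7, -0.3, -0.6]
grip_width: 0.0123
grip_force: 29.5
```

Run:
```python
from h import *
s=bot.state(); print(s['position'],s['grip_width'],s['grip_force']); go((.6172,-.1175),.12,88.4)
```

```text
[ 0.6165 -0.1169  0.1185] 0.012327065099517611 29.458267986774445
go [-0.0008 -0.0004 -0.0015] [ -0.    -0.06 -13.63] alt [ -0.1   0.  166.4] j7 1.35 t 15.5833
```

Call:
step_arm:
  deltas: [0.1,0,0,0,0,0,-7,0.1,0,0,0,0,0,-13.6,0.1,0,0,0,0,0,-13.6]

```text
time_s: 15.83
position: [0.6161, -0.1173, 0.1188]
tool_rot: [0.015, 1.0, 0.0, -0.0]
contact_force: [-0.2, -0.9, -0.2]
grip_width: 0.0122
grip_force: 29.5
```

Run:
```python
from h import *
c,im=snap('wrist','w10'); s=bot.state(); print(s['position'],s['tool_rot'],s['time_s']); cv2.imwrite('pics/w10c.png',cv2.resize(im[120:320,200:600],None,fx=2,fy=2))
```

```text
[ 0.6162 -0.1173  0.1188] [ 0.0186  0.9998  0.0002 -0.0003] 15.8833
```

View pics/w10c.png

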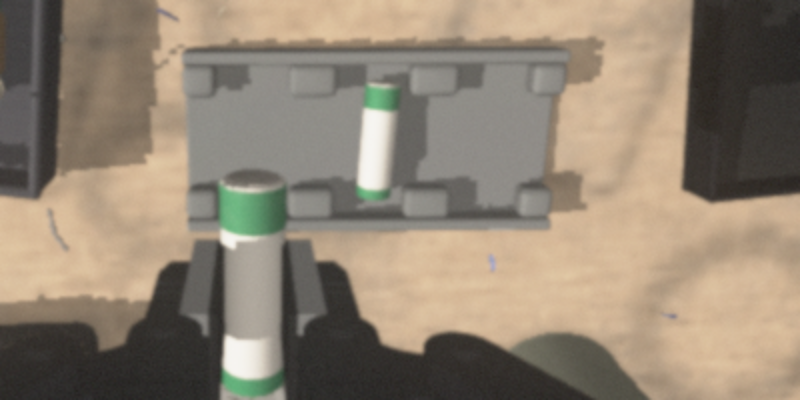

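The crop shows the cell tray's near edge from (183,50) to (567,50) and its far edge from (190,228) to (549,228), with the left bay empty. The held cell is lengthwise. The middle cell is at (378,140).

Run:
```python
from h import *
c=cam('wrist'); f=lambda P:np.array(P)/2+[200,120]
w=ray(c,f([(183,50),(567,50),(549,228),(190,228)]),.016); print(w,w.mean(0),np.linalg.norm(w-np.roll(w,-1,0),axis=1))
y=(w[1]-w[0])+(w[2]-w[3]); y/=np.linalg.norm(y); yaw=np.degrees(np.arctan2(-y[0],y[1])); o=w.mean(0); print('yaw',yaw,'bays',o-.05*y,o+.05*y)
p=ray(c,f([(382,85),(373,198)]),.011); print('cell_c',p.mean(0),np.degrees(np.arctan2(*(p[1]-p[0])[::-1])))
s=bot.state(); R=Ro.from_quat(s['tool_rot'])
go(o-.05*y,-.02,90+yaw)
```

```text
[[ 0.5782 -0.1425]
 [ 0.5841  0.0118]
 [ 0.6606  0.0106]
 [ 0.6546 -0.1445]] [ 0.6194 -0.0661] [0.1544 0.0766 0.1552 0.0765]
yaw -2.212487709688469 bays [ 0.6174 -0.1161] [ 0.6213 -0.0162]
cell_c [ 0.621  -0.0631] -3.770854298767781
go [-0.0013  0.0012  0.1388] [ 0.02 -0.04  0.08] alt [   0.1    0.  -179.9] j7 1.54 t 15.8833
```

Call:
step_arm:
  deltas: [0.1,-0.001,0.001,0.035,0,0,0,0.1,-0.001,0.001,0.075,0,0,0,0.1,-0.001,0.001,0.11,0,0,0,0.1,-0.001,0.001,0.13,0,0,0,0.1,-0.001,0.001,0.138,0,0,0,0.1,-0.001,0.001,0.14,0,0,0,0.1,-0.001,0.001,0.14,0,0,0]

```text
time_s: 16.47
position: [0.618, -0.1161, -0.0206]
tool_rot: [0.018, 1.0, -0.0, 0.0]
contact_force: [0.5, -0.5, -0.1]
grip_width: 0.0121
grip_force: 29.4
```

Call:
step_arm:
  deltas: [0.28,0,0,0,0,0,0,0.28,0,0,0,0,0,0,0.28,0,0,0,0,0,0]

```text
time_s: 16.72
position: [0.6185, -0.1163, -0.0195]
tool_rot: [0.018, 1.0, -0.0, 0.001]
contact_force: [0.7, 0.4, 0.5]
grip_width: 0.0241
grip_force: 0.0
```

Call:
step_arm:
  deltas: [0.28,0,0,-0.03,0,0,0,0.28,0,0,-0.07,0,0,0,0.28,0,0,-0.11,0,0,0,0.28,0,0,-0.14,0,0,0]

```text
time_s: 17.05
position: [0.6186, -0.1161, 0.1233]
tool_rot: [0.018, 1.0, -0.0, 0.002]
contact_force: [1.7, 0.1, 0.3]
grip_width: 0.0242
grip_force: 0.0
```

Run:
```python
from h import *
c,im=snap('wrist','w11'); s=bot.state(); print(s['position'],s['time_s'])
for g in ((.6174,-.1161),(.621,-.0631)): ends(c,im,g,.011,45)
go((.458,.174),.12,42); go((.4795,-.0265),.12,32)
```

```text
[ 0.6217 -0.1165  0.129 ] 17.1
green [40 20 11  9 77] [323.6494 164.0519] [[ 0.599  -0.1164]]
green [40 70 10  4 28] [323.2143 211.7143] [[ 0.6413 -0.1184]]
mid [ 0.6202 -0.1174] axis 177.2930878831034 0.04225889510695167
green [ 40  18  13   9 105] [386.6571 164.1714] [[ 0.6011 -0.0632]]
green [36 68 11  4 27] [381.5185 211.7778] [[ 0.6432 -0.0672]]
mid [ 0.6221 -0.0652] axis 174.59332980808765 0.04229081010543436
go [0.174  0.2845 0.0065] [ 0.2   0.69 45.96] alt [  -0.9    0.2 -134. ] j7 1.54 t 17.1
go [0.1454 0.0849 0.0072] [ 0.26  0.68 55.96] alt [  -0.8    0.3 -124. ] j7 1.54 t 17.1
```

Call:
step_arm:
  deltas: [0.6,0.145,0.085,0.006,0,0,57,0.6,0.145,0.085,0.006,0,0,57,0.6,0.145,0.085,0.006,0,0,57,0.6,0.145,0.085,0.006,0,0,57,0.6,0.145,0.085,0.006,0,0,57,0.6,0.145,0.085,0.006,0,0,57,0.6,0.145,0.085,0.006,0,0,57,0.6,0.145,0.085,0.006,0,0,57,0.6,0.145,0.085,0.006,0,0,57]

```text
time_s: 17.85
position: [0.4759, -0.0258, 0.1138]
tool_rot: [0.495, 0.869, 0.0, 0.001]
contact_force: [0.3, -0.1, -0.7]
grip_width: 0.0513
grip_force: 0.0
```

Run:
```python
from h import *
c,im=snap('wrist','w12'); s=bot.state(); print(s['position'],s['tool_rot'],s['time_s'])
u,v=proj(c,[.4795,-.0265,.008])[0].astype(int); print(u,v); h=cv2.cvtColor(im,cv2.COLOR_BGR2HSV)
sub=h[v-60:v+60,u-60:u+60]; m=cv2.inRange(sub,(0,0,0),(179,255,60)); m=cv2.morphologyEx(m,cv2.MORPH_OPEN,np.ones((5,5)))
for q in cv2.findContours(m,0,2)[0]:
    if cv2.contourArea(q)<150: continue
    r=cv2.minAreaRect(q); b=cv2.boxPoints(r)+[u-60,v-60]; b=b if np.linalg.norm(b[0]-b[1])>np.linalg.norm(b[1]-b[2]) else np.roll(b,-1,0)
    w=ray(c,[(b[0]+b[3])/2,(b[1]+b[2])/2],.008); d=w[1]-w[0]; a=np.degrees(np.arctan2(d[1],d[0]))%180; print(r,w,'mid',w.mean(0),a,np.linalg.norm(d))
for t in range(-48,50,4):
    k=np.radians(a); p=w.mean(0)+t/1000*np.array([np.cos(k),np.sin(k)]); e=proj(c,[*p,.008])[0].round().astype(int); print(t,h[e[1],e[0]],end=' ')
go(w.mean(0),-.026,a-90)
```

```text
[ 0.4759 -0.0259  0.1136] [0.4916 0.8708 0.0002 0.0006] 17.9
329 192Traceback (most recent call last):
  File "<stdin>", line 10, in <module>
NameError: name 'a' is not defined
```

Run:
```python
from h import *
s=bot.state(); c=cam('wrist'); im=cv2.imread('pics/w12.png'); h=cv2.cvtColor(im,cv2.COLOR_BGR2HSV); u,v=329,192
print(h[v-50:v+51:10,u,2],h[v,u-50:u+51:10,2])
sub=h[v-60:v+60,u-60:u+60]; m=cv2.inRange(sub,(0,0,0),(179,255,75)); m=cv2.morphologyEx(m,cv2.MORPH_OPEN,np.ones((3,3)))
q=max(cv2.findContours(m,0,2)[0],key=cv2.contourArea); r=cv2.minAreaRect(q); b=cv2.boxPoints(r)+[u-60,v-60]; b=b if np.linalg.norm(b[0]-b[1])>np.linalg.norm(b[1]-b[2]) else np.roll(b,-1,0)
w=ray(c,[(b[0]+b[3])/2,(b[1]+b[2])/2],.008); d=w[1]-w[0]; a=np.degrees(np.arctan2(d[1],d[0]))%180; print(r,w,'mid',w.mean(0),a,np.linalg.norm(d))
for t in range(-48,50,4):
    k=np.radians(a); p=w.mean(0)+t/1000*np.array([np.cos(k),np.sin(k)]); e=proj(c,[*p,.008])[0].round().astype(int); print(t,h[e[1],e[0]],end=' ')
go(w.mean(0),-.026,a-90)
```

```text
[177 121  73  72  68  69  66  71 186 173 176] [177 178 172 170  79  69 104 167 169 170 186]
((59.0, 54.5), (55.0, 18.0), 90.0) [[ 0.4639 -0.0031]
 [ 0.4885 -0.0437]] mid [ 0.4762 -0.0234] 121.14535836658283 0.04747059166214748
-48 [ 15  71 179] -44 [ 16  68 179] -40 [ 15  63 173] -36 [ 14  32 186] -32 [ 16  31 181] -28 [ 16  31 173] -24 [18 43 71] -20 [13 45 68] -16 [15 38 67] -12 [ 7 34 67] -8 [13 45 68] -4 [11 42 66] 0 [17 53 68] 4 [17 52 69] 8 [16 40 71] 12 [16 38 73] 16 [18 47 71] 20 [18 45 73] 24 [12 48 69] 28 [ 16  65 117] 32 [ 16  70 124] 36 [ 15  69 178] 40 [ 16  67 175] 44 [ 16  70 182] 48 [ 15  70 187] go [0.0021 0.0015 0.1396] [ 0.05  0.05 -0.03] alt [  0.1  -0.1 180. ] j7 0.55 t 17.9
```

Call:
step_arm:
  deltas: [0.4,0.002,0.001,0.035,0,0,0,0.4,0.002,0.001,0.075,0,0,0,0.4,0.002,0.001,0.11,0,0,0,0.4,0.002,0.001,0.13,0,0,0,0.4,0.002,0.001,0.14,0,0,0,0.4,0.002,0.001,0.143,0,0,0,0.4,0.002,0.001,0.143,0,0,0]
  grip_force: 30

```text
time_s: 18.48
position: [0.4748, -0.0237, -0.0302]
tool_rot: [0.491, 0.871, -0.0, -0.001]
contact_force: [1.3, -0.0, 0.7]
grip_width: 0.0337
grip_force: 0.0
```

Call:
step_arm:
  deltas: [0.16,0,0,0,0,0,0,0.16,0,0,0,0,0,0,0.16,0,0,0,0,0,0,0.16,0,0,0,0,0,0]

```text
time_s: 18.82
position: [0.476, -0.0239, -0.0294]
tool_rot: [0.492, 0.871, 0.0, 0.001]
contact_force: [-0.3, -0.7, 3.4]
grip_width: 0.0168
grip_force: 30.8
```

Run:
```python
from h import *
s=bot.state(); s1=dict(s); s1['position']=np.array([.6162,-.1173,.1188]); s1['tool_rot']=np.array([.0186,.9998,.0002,-.0003]); c=cam('wrist',s1)
print(ray(c,[(556,220),(542,214)],.02), ray(c,[(556,220)],0))
s1['position']=np.array([0.4266,0.3559,0.1216]); s1['tool_rot']=np.array([.0014,1,-.0001,-.0006]); c=cam('wrist',s1); print('near +/-y edge w1',ray(c,[(10,290),(168,272)],.02))
print(s['position']); go((.573,.111),.12,94.5)
```

```text
[[0.6483 0.075 ]
 [0.6425 0.0626]] [[0.6558 0.0891]]
near +/-y edge w1 [[0.5178 0.0702]
 [0.5004 0.215 ]]
[ 0.476  -0.0239 -0.0294]
go [ 0.0655  0.1528 -0.1493] [  0.04   0.07 -63.46] alt [  0.1  -0.  116.5] j7 0.55 t 18.8167
```

Call:
step_arm:
  deltas: [0.16,0,0,-0.04,0,0,0,0.16,0,0,-0.08,0,0,0,0.16,0,0,-0.12,0,0,0,0.16,0.065,0.153,-0.15,0,0,-64,0.16,0.065,0.153,-0.15,0,0,-64,0.16,0.065,0.153,-0.15,0,0,-64,0.16,0.065,0.153,-0.15,0,0,-64,0.16,0.065,0.153,-0.15,0,0,-64,0.16,0.065,0.153,-0.15,0,0,-64,0.16,0.065,0.153,-0.15,0,0,-64,0.16,0.065,0.153,-0.15,0,0,-64,0.16,0.065,0.153,-0.15,0,0,-64]

```text
time_s: 19.82
position: [0.573, 0.1106, 0.1202]
tool_rot: [-0.047, 0.999, -0.0, -0.0]
contact_force: [0.9, 0.2, -0.8]
grip_width: 0.017
grip_force: 30.5
```

Run:
```python
from h import *
s=bot.state(); print(s['position'],s['grip_width'],s['grip_force'],s['time_s']); go((.572,.111),-.0225,94.5)
```

```text
[0.573  0.1106 0.1202] 0.017027993392850937 30.476049184799194 19.8167
go [0.001  0.0005 0.1427] [-0.01 -0.    0.9 ] alt [   0.    -0.  -179.1] j7 1.24 t 19.8167
```

Call:
step_arm:
  deltas: [0.16,0.001,0,0.035,0,0,0,0.16,0.001,0,0.075,0,0,0,0.16,0.001,0,0.11,0,0,0,0.16,0.001,0,0.13,0,0,0,0.16,0.001,0,0.14,0,0,0,0.16,0.001,0,0.142,0,0,0,0.16,0.001,0,0.142,0,0,0,0.35,0.001,0,0.142,0,0,0,0.35,0.001,0,0.142,0,0,0,0.35,0.001,0,0.142,0,0,0]

```text
time_s: 20.65
position: [0.5731, 0.1107, -0.0206]
tool_rot: [-0.044, 0.999, 0.0, 0.001]
contact_force: [0.2, -0.1, 0.2]
grip_width: 0.03
grip_force: 0.0
```

Call:
step_arm:
  deltas: [0.35,0,0,-0.04,0,0,0,0.35,0,0,-0.08,0,0,0,0.35,0,0,-0.12,0,0,0,0.35,0,0,-0.14,0,0,0]

```text
time_s: 20.98
position: [0.5742, 0.1113, 0.1237]
tool_rot: [-0.044, 0.999, 0.001, 0.003]
contact_force: [0.2, -0.4, 0.6]
grip_width: 0.0298
grip_force: 0.0
```

Run:
```python
from h import *
s=bot.state(); print(s['position'],s['tool_rot']); go((.4587,.172),.11,42)
```

```text
[0.5742 0.1113 0.1237] [-0.0436  0.999   0.0006  0.0033]
go [0.1098 0.0705 0.013 ] [ 0.23  0.33 53.  ] alt [  -0.4    0.3 -127. ] j7 1.24 t 20.9833
```

Call:
step_arm:
  deltas: [0.5,0.11,0.07,0.013,0,0,53,0.5,0.11,0.07,0.013,0,0,53,0.5,0.11,0.07,0.013,0,0,53,0.5,0.11,0.07,0.013,0,0,53,0.5,0.11,0.07,0.013,0,0,53,0.5,0.11,0.07,0.013,0,0,53,0.5,0.11,0.07,0.013,0,0,53,0.5,0.11,0.07,0.013,0,0,53,0.5,0.11,0.07,0.013,0,0,53]

```text
time_s: 21.73
position: [0.4567, 0.1711, 0.106]
tool_rot: [0.408, 0.913, 0.001, 0.001]
contact_force: [0.1, 0.3, 0.5]
grip_width: 0.0424
grip_force: 0.0
```

Run:
```python
from h import *
c,im=snap('wrist','w13'); s=bot.state(); print(s['position'],s['time_s']); h=cv2.cvtColor(im,cv2.COLOR_BGR2HSV)
o,a=ends(c,im,(.4587,.172)); cell(c,im,(.4587,.172))
k=np.radians(a)
for t in range(-40,41,3):
    e=proj(c,[*(o+t/1000*np.array([np.cos(k),np.sin(k)])),.010])[0].round().astype(int); print(t,h[e[1],e[0]],end=' ')
go(o,-.027,a-90)
```

```text
[0.4567 0.171  0.1058] 21.7833
green [50 32 11  9 85] [322.6235 168.0941] [[0.4418 0.1838]]
mid [0.4565 0.1688] axis 134.2298638669908 0.04214422494438355
rect ((57.347713470458984, 62.868019104003906), (40.682064056396484, 13.679433822631836), 85.91438293457031) cell [0.4586 0.1684] axis 135.74867617175767 len 0.03472689108756106
-40 [ 16  69 171] -37 [ 17  68 165] -34 [ 17  70 171] -31 [ 16  70 176] -28 [ 16  68 170] -25 [ 15  66 169] -22 [ 52  62 160] -19 [ 63  65 169] -16 [ 21  14 239] -13 [ 18  14 240] -10 [ 17  15 240] -7 [ 20  13 240] -4 [ 20  13 240] -1 [ 19  15 239] 2 [ 21  14 239] 5 [ 21  14 240] 8 [ 21  14 239] 11 [ 19  15 240] 14 [ 20  13 239] 17 [ 58  44 186] 20 [ 67  95 159] 23 [ 67  96 162] 26 [ 62  58 166] 29 [ 18  42 103] 32 [ 16  57 130] 35 [ 17  64 159] 38 [ 16  63 166] go [-0.0015 -0.0018  0.1328] [ 0.07  0.03 -2.14] alt [  0.1  -0.1 177.9] j7 0.29 t 21.7833
```

Call:
step_arm:
  deltas: [0.45,0,-0.001,0.035,0,0,-3,0.45,0,-0.001,0.075,0,0,-3,0.45,0,-0.001,0.105,0,0,-3,0.45,0,-0.001,0.125,0,0,-3,0.45,0,-0.001,0.133,0,0,-3,0.45,0,-0.001,0.134,0,0,-3,0.1,0,-0.001,0.134,0,0,-3,0.1,0,-0.001,0.134,0,0,-3,0.1,0,-0.001,0.134,0,0,-3,0.1,0,-0.001,0.134,0,0,-3,0.1,0,-0.001,0.134,0,0,-3]
  grip_force: 30

```text
time_s: 22.7
position: [0.4568, 0.1704, -0.0275]
tool_rot: [0.383, 0.924, 0.001, 0.001]
contact_force: [-1.6, -0.6, 9.1]
grip_width: 0.0123
grip_force: 31.5
```

Run:
```python
from h import *
s=bot.state(); print(s['position'],s['grip_width'],s['grip_force'],s['contact_force']); go((.6213,-.0162),.12,87.8)
```

```text
[ 0.4568  0.1704 -0.0275] 0.012331658431221708 31.51348650455475 [-1.5701 -0.5735  9.0753]
go [-0.2485 -0.0152 -0.1473] [  0.11   0.11 -42.8 ] alt [  0.1  -0.1 137.2] j7 0.3 t 22.7
```

Call:
step_arm:
  deltas: [0.1,0,0,-0.04,0,0,0,0.1,0,0,-0.08,0,0,0,0.1,0,0,-0.12,0,0,0,0.1,-0.248,-0.015,-0.147,0,0,-43,0.1,-0.248,-0.015,-0.147,0,0,-43,0.1,-0.248,-0.015,-0.147,0,0,-43,0.1,-0.248,-0.015,-0.147,0,0,-43,0.1,-0.248,-0.015,-0.147,0,0,-43,0.1,-0.248,-0.015,-0.147,0,0,-43,0.1,-0.248,-0.015,-0.147,0,0,-43,0.1,-0.248,-0.015,-0.147,0,0,-43,0.1,-0.248,-0.015,-0.147,0,0,-43]

```text
time_s: 23.7
position: [0.6199, -0.0157, 0.1182]
tool_rot: [0.018, 1.0, 0.0, -0.0]
contact_force: [0.2, 0.8, -0.2]
grip_width: 0.0121
grip_force: 30.6
```

Run:
```python
from h import *
c,im=snap('wrist','w14'); s=bot.state(); print(s['position'],s['grip_width'],s['grip_force'],s['time_s']); go((.6213,-.0158),-.0222,87.8)
for g in ((.6202,-.1174),(.621,-.065)): ends(c,im,g,.011,45)
```

```text
[ 0.6196 -0.0147  0.1183] 0.012291876996684109 30.641813278198242 23.75
go [-0.0018 -0.0011  0.1404] [ 0.04 -0.04  0.2 ] alt [   0.1    0.1 -179.8] j7 1.35 t 23.75
green [38 17 10  8 64] [201.6406 168.4531] [[ 0.5989 -0.1172]]
green [43 68  9  3 23] [205.6957 216.8696] [[ 0.6412 -0.1195]]
mid [ 0.6201 -0.1183] axis 176.93709715973543 0.042417346847640904
green [40 18 11 10 86] [265.5233 168.8023] [[ 0.6012 -0.0642]]
green [89 68  1 16 16] [310.  221.5] [[ 0.6489 -0.0296]]
green [41 70  9  3 20] [265.35 217.05] [[ 0.6434 -0.068 ]]
mid [ 0.6223 -0.0661] axis 174.89620056520926 0.04235179417766717
```

Call:
step_arm:
  deltas: [0.1,-0.002,-0.001,0.035,0,0,0,0.1,-0.002,-0.001,0.075,0,0,0,0.1,-0.002,-0.001,0.11,0,0,0,0.1,-0.002,-0.001,0.13,0,0,0,0.1,-0.002,-0.001,0.138,0,0,0,0.1,-0.002,-0.001,0.14,0,0,0,0.1,-0.002,-0.001,0.14,0,0,0,0.28,-0.002,-0.001,0.14,0,0,0,0.28,-0.002,-0.001,0.14,0,0,0,0.28,-0.002,-0.001,0.14,0,0,0]

```text
time_s: 24.58
position: [0.6234, -0.0169, -0.0204]
tool_rot: [0.018, 1.0, -0.0, 0.001]
contact_force: [0.2, -0.8, 0.4]
grip_width: 0.0242
grip_force: 0.0
```

Call:
step_arm:
  deltas: [0.28,0,0,-0.03,0,0,0,0.28,0,0,-0.07,0,0,0,0.28,0,0,-0.11,0,0,0,0.28,0,0,-0.15,0,0,0,0.28,0,0,-0.18,0,0,0,0.28,0,0,-0.18,0,0,0]

```text
time_s: 25.08
position: [0.6263, -0.0167, 0.1664]
tool_rot: [0.018, 1.0, 0.0, 0.006]
contact_force: [0.4, 1.0, 1.3]
grip_width: 0.0241
grip_force: 0.0
```

Run:
```python
from h import *
c,im=snap('wrist','w15'); s=bot.state(); print(s['position'],s['time_s'])
for g in ((.6202,-.1174),(.621,-.065),(.6213,-.0162)): ends(c,im,g,.011,38)
cv2.imwrite('pics/final.png',cv2.resize(im[60:340,20:],(800,361)))
```

```text
[ 0.6249 -0.0169  0.163 ] 25.1333
green [33 13  8  7 44] [219.25   150.2045] [[ 0.5986 -0.117 ]]
green [36 58  8  3 18] [222.5    192.8333] [[ 0.641  -0.1191]]
mid [ 0.6198 -0.1181] axis 177.20599893905685 0.04242106625541684
green [34 14  9  8 58] [274.4483 150.7069] [[ 0.6011 -0.0642]]
mid [ 0.622  -0.0661] axis 174.7509568335908 0.04210215623183084
green [34 17  9  7 57] [324.6316 151.0702] [[ 0.6032 -0.016 ]]
mid [ 0.6242 -0.0178] axis 175.07541821212664 0.04226044826373622
```

View pics/final.png

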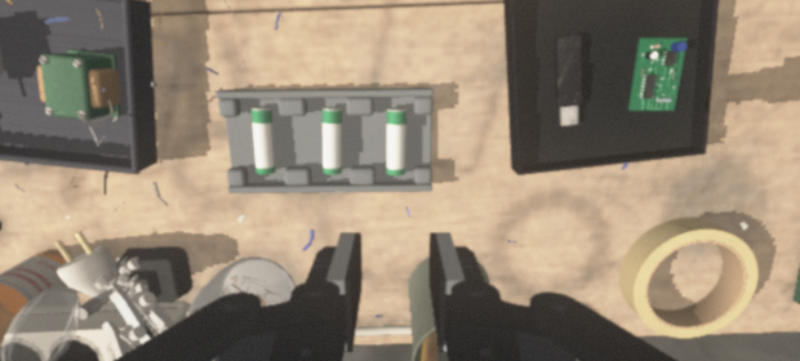

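The picture shows all three cells lengthwise, one per bay at (262,142), (331,142) and (396,142). The stick lies flat at (569,80) beside the board, and the transformer stands in the bin at (75,85). Handing in.

```bash
python3 -c "
from rig import ticket
print(ticket.close_job())"
```

```text
the job is handed in; nothing more can be done
None
```

The job is handed in at about 25 s, with no verdict returned: the last pictures show each loose cell lengthwise in its own outer bay, motor lying and transformer standing in the bin, and the stick flat beside the board; the middle cell and the vial were left in place.

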